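# Set the ratchet to press and tighten the gluing press

## Robot

A 6-joint arm with a two-finger parallel gripper is mounted at the origin on a cart in front of the work surface, level with it; the furniture and walls round the work are solid. World frame = base frame: x ahead of the robot, y to its left, z up, the work surface at z = 0. Lengths are in mm, angles in degrees, forces in N, time in s.
With the tool pointing down it reaches from about 300 to 850 mm from the base axis. Payload 4.2 kg.
Tool frame: the origin (TCP) lies midway between the tips of the shut fingers; the grasp point (between the pads) lies 19 mm behind it (env.tcp_to_grasp is the distance from the TCP to the grasp point, in mm); z points along the fingers, x is the direction in which the jaws open and shut, and the axes are right-handed (so a half turn about z gives the same grasp; the last joint's range is limited). The gripper opens to 91 mm and grips with 3 to 60 N. Pads are 32 mm wide; open, the fingers measure 118 mm over their backs; the gripper's body (76 mm by 178 mm) begins 60 mm behind the grasp point.
Start: joints at [72.938, 18.312, 89.639, -0, 72.044, -1.146], TCP at [157.69, 552.971, 213.976] pointing down, gripper open.
Joint ranges: [-177.97, 177.97], [-48.28, 115.42], [12.27, 149.76], [-77.06, 257.06], [2.81, 150.46], [-146.56, 146.56]. Speed limits (degrees/s): [147.25, 147.25, 180, 180, 180, 180].

## Interface

Orientations are given as [roll, pitch, yaw] about the fixed x, y, z axes, in that order (R = Rz(yaw) Ry(pitch) Rx(roll)).
In Python, from workcell import env gives the robot as it stands.
- The arm moves only by the tool drive_tool, never from a script. Its argument "motion" is a list of rows, each a list of 2 entries, a list of its own where there are three numbers: the shift along the world's x, y, z in m, then the turn, a rotation vector about the world's x, y, z in rad. In form: [[[dx, dy, dz], [wx, wy, wz]], ...]. A call has exactly 10 rows; each row shifts and turns the commanded pose from where the row before left it; what a row does not reach is not made up. A row lasts 1/12 s, in which the tool goes at most 41.7 mm and 7.16 degrees, less where a joint would pass 70% of its speed; a pose out of reach is approached as far as the arm can. A call is refused whole if a number of a shift passes 0.0417 or a number of a turn 0.125, either way. A call with a gripper value outside its range is refused whole. "claw" is the opening, from 0 (shut) to 1 (fully open), set as the call begins (left out, the last holds). The fingers move at their own pace and stop on an object; "force" is the grip in N (left out, the last holds). Time passes only in rows, so rows that do not move let the fingers close, or fill a call up. It gives the time, the measured TCP pose, the force and the opening at its end, in the units of the state.
- env.state(): the state, without advancing time (a new reading comes with each control period).
- env.grab_frame(name): name is "scene" or "top"; returns the picture (420x560x3 uint8, red, green, blue); there is no depth.
- env.camera_params(name): a dict with "fov_y" (degrees; the focal length in pixels is half the picture's height over the tangent of half this angle, whatever the lens; pixels are square), "cx", "cy" (the principal point, pixels), "pose" (4x4, takes a point from camera to world coordinates). Camera axes: x right, y down, z forward; pixel columns grow to the right and rows downward; lengths in mm; the calibration is good to about 2 mm. A picture is of the moment at which its call begins. camera_params takes no time and is no camera call.
- env.job_done(): hands the job in, once; it reports no verdict.
The state is a dict: "time_s": time; "qpos": joint angles; "qvel": joint speeds; "effort": joint torques, N m; "ee_pos": TCP position; "ee_rot": TCP orientation; "force": force on the tool from outside, world axes, zero at the start; "torque": the same for the moment, N m; "gripper_width": finger opening in mm.
Only numpy, scipy, OpenCV 4.12 (cv2) and the standard library are available. Lean on these libraries where they do the work, as an engineer would, in place of code of your own. Each camera call takes 0.05 s, during which the arm holds its last target.

## Task

Two freshly glued wooden blocks wait in the green gluing press, but its ratchet is still set to release. Flip the orange direction lever fully over from the red mark to the green one, swing the handle back well past its middle to make sure that it now free-wheels without moving the plate, then pump the handle until the plate presses the blocks firmly. Stop as soon as the handle has clearly stiffened, without crushing the glue joint or shifting the blocks, let go and leave the other things alone.

Things in the scene. Friction and masses are not known exactly. Their poses are not given: they have to be found in the camera images.
- press: green gluing press fixed to the bench: base 170 x 250 x 18 mm, bed top at 26 mm, columns 95 mm left and right of the middle with nuts up to 204 mm, bridge from 152 to 178 mm. Origin: centre of the underside, on the vertical axis of the screw and of the handle's swing; z up, x to the back; the front (-x, handle side) faces the robot
- head_top (a point): centre of the top of the steel ratchet head, 212 mm above the bench; the head is a drum 94 mm wide and 30 mm tall that turns with the handle. A 21 mm thick screw stands up out of its middle, to 250 mm at most. The pivot of the direction lever lies on the head 32 mm from here towards the knob. The ratchet has 18 teeth: up to 0.35 rad of a driving stroke is lost before it bites
- plate: pressing plate of the press, dark steel with a rubber underside, 95 x 110 x 12 mm, guided on the columns; it only goes up and down. Origin: centre of its underside, which starts 7 to 13 mm above the upper block. It moves 5 mm per radian driven and stays where it is left, also under load
- handle (a joint): swing of the ratchet handle (rad), -1.25 to 1.25: 0 = pointing to the press's front, growing clockwise seen from above (knob towards the press's +y side); starts at 0.5 to 0.85. It stays where it is left. Lever on green: growing strokes lower the plate, backward strokes free-wheel. Lever on red: backward strokes raise the plate, growing ones free-wheel
- knob (a point): middle of the black upright round knob on the handle, 27 mm across, 160 mm from the press's axis; point 238 mm, grip 203 to 261 mm above the bench, handle bar (18 mm wide) below. Sideways force at the knob: 2 to 3 N free-wheeling; driving the plate down freely 9 to 13 N in motion, 3 to 6 N left when stopped; on the blocks it rises within 3 cm of travel: 15 N (9 to 11 N left) is right, 19 N too much
- lever (a joint): direction lever on the ratchet head (rad): 0 = release (tab at the red mark, towards the press's -y side), 1 = press (green mark), growing clockwise seen from above; starts at 0 to 0.08. At 0.5 it points straight to the knob. It turns with the handle. Over-centre: 3 to 4 N sideways on the tab moves it, past the middle it snaps over and rests on its stop
- lever_tab (a point): middle of the orange upright tab at the end of the direction lever: 16 mm long, 9 mm wide across the push, from 213 to 232 mm above the bench, 36 mm from the lever's pivot. The handle bar under it has its top at 202 mm
- lower_block: dark sawn wooden block 85 x 60 x 48 mm lying on the press's bed, origin at the centre of its underside
- upper_block: dark sawn wooden block 75 x 46 x 40 mm lying on the lower block (top at 114 mm above the bench), origin at the centre of its underside; not to be shifted
- glue_bottle: white squeeze bottle with orange nozzle, 43 mm wide, 120 mm tall, standing at the left of the press; bystander, origin at the centre of its underside
- sanding_block: cork sanding block 112 x 64 x 32 mm lying at the right of the press; bystander, origin at the centre of its underside
- mix_cup: clear mixing cup with blue paint, 57 mm wide, 48 mm tall, standing at the right behind the press; bystander, origin at the centre of its underside

How it is judged:
By the outcome, as a careful person would: the job done as asked, in the order asked, and still so for the second after the job is handed in, with the robot touching nothing.
It also fails if it takes over 72 s, if anything falls off the work surface, if the arm or the gripper's body presses on something with over 40 N, if the wrist force passes 120 N, or if a joint passes its speed limit or range.

## Working session

There is one attempt and no reset: what is moved stays moved. The work goes in short steps, Python scripts to look and compute and a tool call to move; the robot and the scene stay as the last step left them, time stands still between calls to the robot, and variables do not carry over. Pictures are saved under pics/ and viewed, and the job is handed in when it is done.

Besides the shell and the picture viewer there is one more tool, called after ">>>" by a JSON object that holds its "op" and its "data", one argument or row to a line. drive_tool: Moves the arm, as the interface text tells. Its arguments: {"type":"object","properties":{"motion":{"type":"array","items":{"type":"array"}},"claw":{"type":"number"},"force":{"type":"number"}},"required":["motion"]}

```bash
mkdir -p pics; ls; python3 - <<'E'
from workcell import env
import cv2
print(env.state())
for n in("scene","top"):
    f=env.grab_frame(n); cv2.imwrite(f"pics/{n}0.png",cv2.cvtColor(f,cv2.COLOR_RGB2BGR))
    print(n,env.camera_params(n))
E
```

```text
pics
{'time_s': 0.0, 'qpos': array([ 7.29372520e+01,  1.83500234e+01,  8.97077617e+01, -4.64646228e-04,
        7.20434623e+01, -1.14628581e+00]), 'qvel': array([ 0.01788808, -0.08261502,  0.02833024,  0.01794449,  0.09757091,
        0.04055538]), 'effort': array([ 2.76925595e-03, -4.12465811e+01, -2.31981969e+01,  7.29420106e-02,
        4.56075592e-02, -1.44909804e-04]), 'ee_pos': array([157.5387788 , 552.4592889 , 213.12731529]), 'ee_rot': array([-1.79998416e+02,  1.01235971e-01,  7.40836829e+01]), 'force': array([-0.27012115, -0.34238462,  0.02707797]), 'torque': array([ 0.01268313,  0.02361876, -0.03210891]), 'gripper_width': 90.8462773043435}
scene {'fov_y': 44.226582366765065, 'cx': 276.32679538948497, 'cy': 203.74636334686005, 'pose': array([[-9.11901281e-01,  2.14007140e-01, -3.50195656e-01,
         1.07464582e+03],
       [ 4.09773858e-01,  4.27295833e-01, -8.05917897e-01,
         1.06049320e+03],
       [-2.28350396e-02, -8.78418588e-01, -4.77346149e-01,
         7.83797468e+02],
       [ 0.00000000e+00,  0.00000000e+00,  0.00000000e+00,
         1.00000000e+00]])}
top {'fov_y': 57.78951121854703, 'cx': 277.34195367467805, 'cy': 204.83842284304512, 'pose': array([[-3.65960176e-02, -9.76185074e-01,  2.13830384e-01,
         4.42472368e+02],
       [-9.99326541e-01,  3.63226432e-02, -5.20856536e-03,
         2.83294560e+01],
       [-2.68236100e-03, -2.13876991e-01, -9.76856918e-01,
         1.00056384e+03],
       [ 0.00000000e+00,  0.00000000e+00,  0.00000000e+00,
         1.00000000e+00]])}
```

View pics/scene0.png

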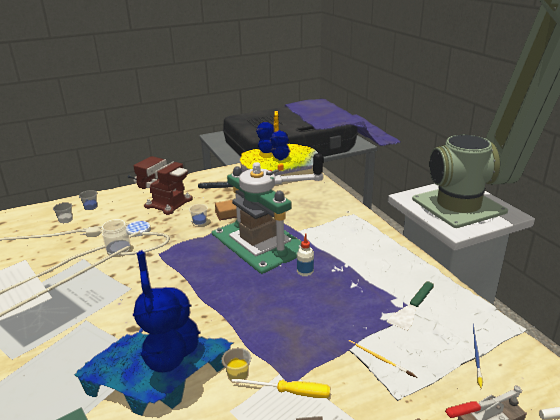

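View pics/top0.png

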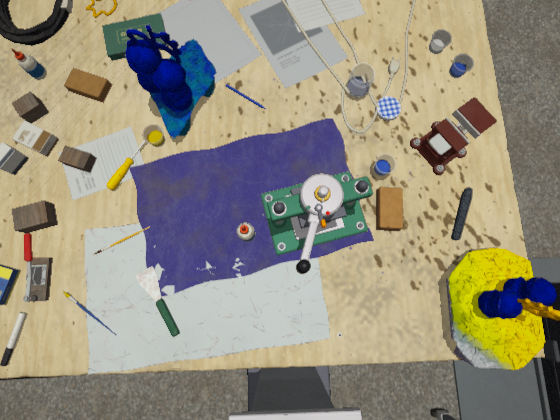

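```bash
python3 - <<'E'
import cv2
a=cv2.imread("pics/top0.png")[150:290,230:420]; cv2.imwrite("pics/topz.png",cv2.resize(a,None,fx=4,fy=4,interpolation=cv2.INTER_CUBIC))
a=cv2.imread("pics/scene0.png")[120:280,180:350]; cv2.imwrite("pics/scenez.png",cv2.resize(a,None,fx=3.7,fy=3.7,interpolation=cv2.INTER_CUBIC))
E
```

```text
(no output)
```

View pics/topz.png

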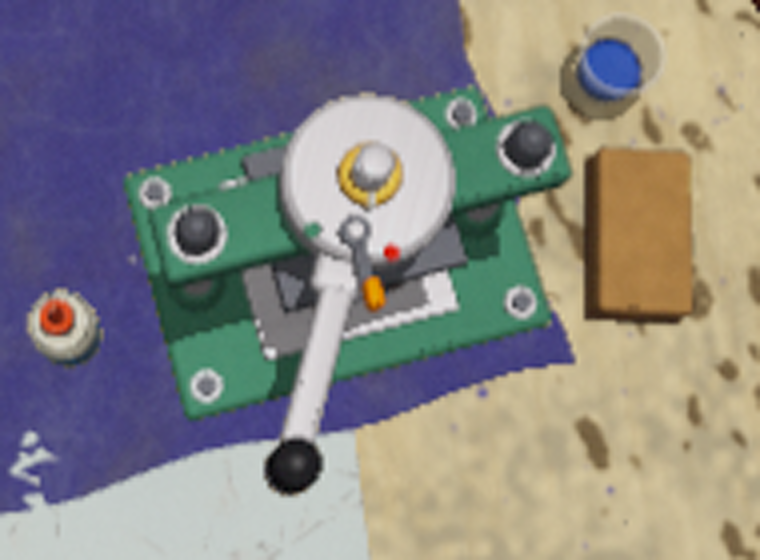

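View pics/scenez.png

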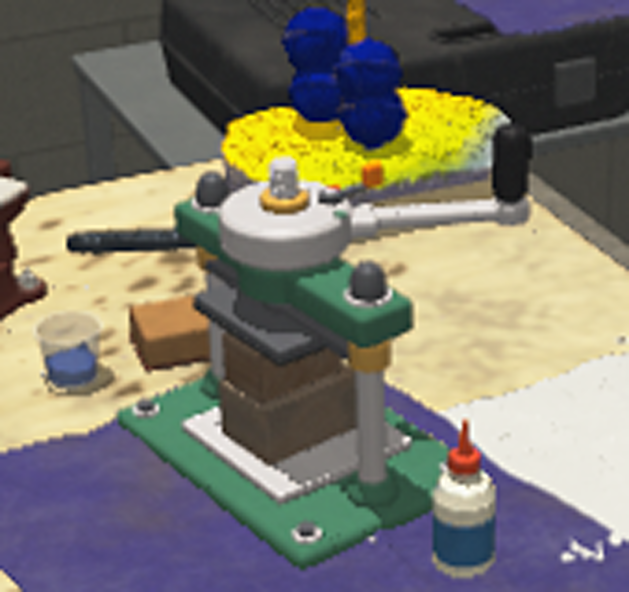

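```bash
cat > h.py <<'E'
import numpy as np
from workcell import env
def params(n):
    p=env.camera_params(n); f=210/np.tan(np.radians(p['fov_y']/2)); return p['pose'],f,p['cx'],p['cy']
def ray(n,u,v):
    T,f,cx,cy=params(n); d=T[:3,:3]@np.array([(u-cx)/f,(v-cy)/f,1]); return T[:3,3],d
def onz(n,u,v,z):
    o,d=ray(n,u,v); return o+d*(z-o[2])/d[2]
def proj(n,p):
    T,f,cx,cy=params(n); q=T[:3,:3].T@(np.array(p)-T[:3,3]); return cx+f*q[0]/q[2],cy+f*q[1]/q[2]
def tri(u1,v1,u2,v2):
    o1,d1=ray('top',u1,v1);o2,d2=ray('scene',u2,v2)
    A=np.stack([d1,-d2],1); s=np.linalg.lstsq(A,o2-o1,rcond=None)[0]
    a=o1+s[0]*d1;b=o2+s[1]*d2; return (a+b)/2,np.linalg.norm(a-b)
E
python3 - <<'E'
from h import *
import cv2
t=lambda U,V:((U+.5)/4-.5+230,(V+.5)/4-.5+150)
s=lambda U,V:((U+.5)/3.7-.5+180,(V+.5)/3.7-.5+120)
P=lambda n,U,V,z:print(n,onz('top',*t(U,V),z).round(1))
P('head',368,181,212)
P('nutL',198,229,204);P('nutR',528,143,204)
P('knob top',294,463,261);P('knob mid',294,466,238)
P('tab top',373,285,232);P('tab mid',374,293,222);P('pivot',355,230,215)
P('green',312,230,212);P('red',391,253,212)
P('baseFL',190,415,18);P('baseFR',550,325,18);P('baseBL',127,178,18);P('baseBR',487,88,18)
print(tri(*t(294,463),*s(512,128)),tri(*t(374,286),*s(373,168)))
P('bottle',57,318,118)
# contours of orange and knob
a=cv2.imread('pics/top0.png');hsv=cv2.cvtColor(a,cv2.COLOR_BGR2HSV)
m=cv2.inRange(hsv,(8,150,150),(22,255,255));ys,xs=np.nonzero(m[215:232,315:330]);print('tab px',xs.mean()+315,ys.mean()+215,len(xs))
m=(a.max(2)<50);ys,xs=np.nonzero(m[255:280,290:318]);print('knob',xs.mean()+290,ys.mean()+255,len(xs),xs.min()+290,xs.max()+290,ys.min()+255,ys.max()+255)
E
```

```text
head [633.3 -71.1 212. ]
nutL [612.2  20.4 204. ]
nutR [ 653.2 -159.9  204. ]
knob top [483.5 -20.8 261. ]
knob mid [483.3 -22.2 238. ]
tab top [573.6 -67.7 232. ]
tab mid [571.1 -69.2 222. ]
pivot [606.3 -62.2 215. ]
green [607.7 -39.8 212. ]
red [593.8 -80.8 212. ]
baseFL [529.9  28.3  18. ]
baseFR [ 579.5 -207.9   18. ]
baseBL [688.3  64.5  18. ]
baseBR [ 741.7 -179.5   18. ]
(array([483.85895858, -21.09770035, 258.68370956]), np.float64(0.6174378231920492)) (array([571.96702446, -67.67062834, 228.15795208]), np.float64(4.033408782250825))
bottle [580.4 104.1 118. ]
tab px 323.09375 222.5 32
knob 302.84033613445376 266.15966386554624 119 297 309 260 272
```

>>> {"op": "drive_tool", "data": {
  "motion": [
    [[0,0,0.029],[0,0,-0.118]],
    [[0,0,0.029],[0,0,-0.118]],
    [[0,0,0.029],[0,0,-0.118]],
    [[0.0166,-0.0269,0],[0,0,-0.118]],
    [[0.0166,-0.0269,0],[0,0,-0.118]],
    [[0.0166,-0.0269,0],[0,0,-0.118]],
    [[0.0166,-0.0269,0],[0,0,-0.118]],
    [[0.0166,-0.0269,0],[0,0,-0.118]],
    [[0.0166,-0.0269,0],[0,0,-0.118]],
    [[0.0166,-0.0269,0],[0,0,-0.118]]
  ],
  "claw": 0,
  "force": 20
}}

```text
time_s: 0.93
ee_pos: [274.2, 363.1, 300.6]
ee_rot: [180.0, 0.0, 6.2]
force: [-0.8, -0.1, 0.3]
gripper_width: 27.5
```

>>> {"op": "drive_tool", "data": {
  "motion": [
    [[0.0166,-0.0269,0],[0,0,-0.118]],
    [[0.0166,-0.0269,0],[0,0,-0.118]],
    [[0.0166,-0.0269,0],[0,0,-0.118]],
    [[0.0166,-0.0269,0],[0,0,-0.118]],
    [[0.0166,-0.0269,0],[0,0,-0.118]],
    [[0.0166,-0.0269,0],[0,0,-0.118]],
    [[0.0166,-0.0269,0],[0,0,-0.118]],
    [[0.0166,-0.0269,0],[0,0,-0.118]],
    [[0.0166,-0.0269,0],[0,0,-0.118]],
    [[0.0166,-0.0269,0],[0,0,-0.118]]
  ]
}}

```text
time_s: 1.77
ee_pos: [440.2, 94.1, 300.7]
ee_rot: [180.0, 0.0, -61.5]
force: [-0.1, 0.4, 0.2]
gripper_width: 0.6
```

>>> {"op": "drive_tool", "data": {
  "motion": [
    [[0.0166,-0.0269,0],[0,0,-0.118]],
    [[0.0166,-0.0269,0],[0,0,-0.118]],
    [[0.0166,-0.0269,0],[0,0,-0.118]],
    [[0.0166,-0.0269,0],[0,0,-0.118]],
    [[0.0166,-0.0269,0],[0,0,-0.118]],
    [[0.0166,-0.0269,0],[0,0,-0.118]],
    [[0.0166,-0.0269,0],[0,0,-0.118]],
    [[0,0,0],[0,0,0]],
    [[0,0,0],[0,0,0]],
    [[0,0,0],[0,0,0]]
  ]
}}

```text
time_s: 2.6
ee_pos: [555.5, -92.2, 300.4]
ee_rot: [179.9, 0.0, -108.4]
force: [0.3, -0.2, 0.9]
gripper_width: 0.8
```

>>> {"op": "drive_tool", "data": {
  "motion": [
    [[0,-0.002,-0.02],[0,0,0]],
    [[0,0,-0.02],[0,0,0]],
    [[0,0,-0.02],[0,0,0]],
    [[0,0,-0.012],[0,0,0]],
    [[0,0,-0.01],[0,0,0]],
    [[0,0,0],[0,0,0]],
    [[0,0,0],[0,0,0]],
    [[0,0,0],[0,0,0]],
    [[0,0,0],[0,0,0]],
    [[0,0,0],[0,0,0]]
  ]
}}

```text
time_s: 3.43
ee_pos: [556.6, -94.6, 220.0]
ee_rot: [-179.9, 0.0, -108.4]
force: [-0.2, 0.3, -0.1]
gripper_width: 0.7
```

```bash
cat > look.py <<'E'
import sys,cv2
from workcell import env
k=sys.argv[1]
a=cv2.cvtColor(env.grab_frame("top"),cv2.COLOR_RGB2BGR);cv2.imwrite(f"pics/t{k}_raw.png",a)
b=cv2.cvtColor(env.grab_frame("scene"),cv2.COLOR_RGB2BGR);cv2.imwrite(f"pics/s{k}_raw.png",b)
a=cv2.resize(a[150:290,230:420],(543,400),interpolation=cv2.INTER_CUBIC)
b=cv2.resize(b[120:280,160:350],(475,400),interpolation=cv2.INTER_CUBIC)
c=cv2.hconcat([a,b]);cv2.imwrite(f"pics/z{k}.png",cv2.resize(c,(800,int(400*800/c.shape[1])),interpolation=cv2.INTER_AREA))
E
python3 look.py 1
```

```text
(no output)
```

View pics/z1.png

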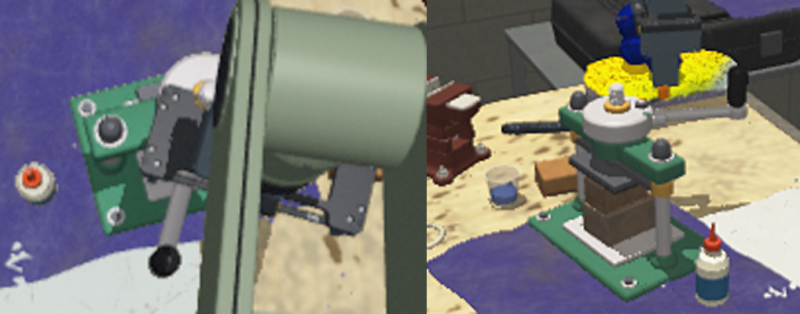

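The gripper (right image, about 665,70) stands just behind the orange tab (663,93), clear of the head. Now I push along the tangent.

>>> {"op": "drive_tool", "data": {
  "motion": [
    [[0.0008,0.0024,-0.0005],[0,0,0]],
    [[0.0008,0.0024,-0.0005],[0,0,0]],
    [[0.0008,0.0024,0],[0,0,0]],
    [[0.0008,0.0024,0],[0,0,0]],
    [[0.0008,0.0024,0],[0,0,0]],
    [[0.0008,0.0024,0],[0,0,0]],
    [[0.0008,0.0024,0],[0,0,0]],
    [[0.0008,0.0024,0],[0,0,0]],
    [[0,0,0],[0,0,0]],
    [[0,0,0],[0,0,0]]
  ]
}}

```text
time_s: 4.37
ee_pos: [562.7, -75.1, 217.9]
ee_rot: [-180.0, 0.0, -108.4]
force: [-0.4, -1.4, 0.1]
gripper_width: 0.4
```

>>> {"op": "drive_tool", "data": {
  "motion": [
    [[0.0006,0.0019,0],[0,0,0]],
    [[0.0006,0.0019,0],[0,0,0]],
    [[0.0006,0.0019,0],[0,0,0]],
    [[0.0006,0.0019,0],[0,0,0]],
    [[0.0006,0.0019,0],[0,0,0]],
    [[0,0,0],[0,0,0]],
    [[0,0,0],[0,0,0]],
    [[0,0,0],[0,0,0]],
    [[0,0,0],[0,0,0]],
    [[0,0,0],[0,0,0]]
  ]
}}

```text
time_s: 5.2
ee_pos: [565.7, -65.9, 218.0]
ee_rot: [-180.0, 0.0, -108.5]
force: [-0.9, -1.1, -0.4]
gripper_width: 0.1
```

```bash
python3 look.py 2
```

```text
(no output)
```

View pics/z2.png

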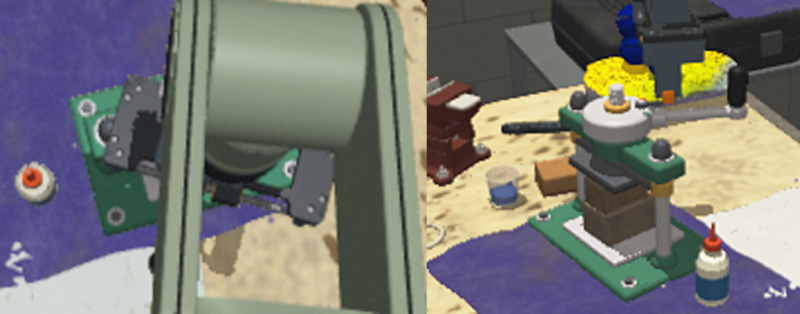

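The tab is now at about (668,97) and moving; I keep pushing.

>>> {"op": "drive_tool", "data": {
  "motion": [
    [[0.0006,0.0019,0],[0,0,0]],
    [[0.0006,0.0019,0],[0,0,0]],
    [[0.0006,0.0019,0],[0,0,0]],
    [[0.0006,0.0019,0],[0,0,0]],
    [[0,0,0],[0,0,0]],
    [[0,0,0],[0,0,0]],
    [[0,0,0],[0,0,0]],
    [[0,0,0],[0,0,0]],
    [[0,0,0],[0,0,0]],
    [[0,0,0],[0,0,0]]
  ]
}}

```text
time_s: 6.13
ee_pos: [567.9, -58.4, 218.0]
ee_rot: [-180.0, -0.0, -108.5]
force: [-0.3, -0.5, -0.7]
gripper_width: 0.2
```

```bash
python3 look.py 3
```

```text
(no output)
```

View pics/z3.png

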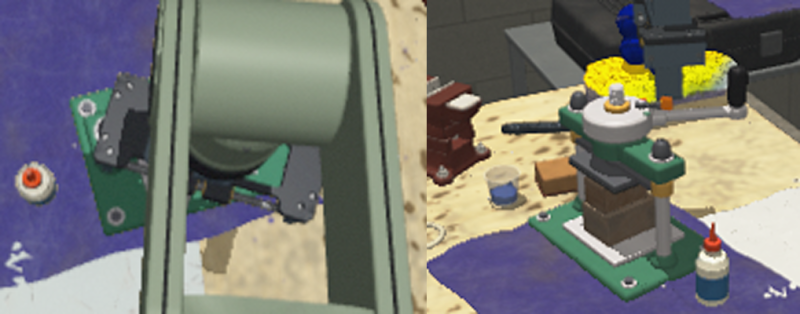

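```bash
python3 - <<'E'
from h import *
import cv2
C=np.array([633.5,-71]);a=np.radians(161.6);
def tab(l):
    p=C+32*np.array([np.cos(a),np.sin(a)]);b=a+.5-l
    return [*(p+36*np.array([np.cos(b),np.sin(b)])),225]
for l in(0,.25,.5,.75,1):print(l,np.round(proj('scene',tab(l)),1))
for k in('scene0','s1_raw','s2_raw','s3_raw'):
    im=cv2.imread(f'pics/{k}.png');h=cv2.cvtColor(im,cv2.COLOR_BGR2HSV)
    m=cv2.inRange(h,(5,180,150),(16,255,255))[150:180,265:300];ys,xs=np.nonzero(m);print(k,xs.mean()+265,ys.mean()+150,len(xs))
    m=(im.max(2)<45)[145:180,305:335];ys,xs=np.nonzero(m);print(' knob',xs.mean()+305,ys.mean()+145,len(xs))
E
```

```text
0 [281.3 165.7]
0.25 [282.9 167. ]
0.5 [283.7 168.3]
0.75 [283.6 169.8]
1 [282.7 171.2]
scene0 278.72 167.24 25
 knob 320.4930362116992 156.16434540389972 359
s1_raw 279.44827586206895 166.3793103448276 29
 knob 320.38069705093835 156.1206434316354 373
s2_raw 281.60526315789474 168.71052631578948 38
 knob 320.52793296089385 156.1927374301676 358
s3_raw 280.8378378378378 171.86486486486487 37
 knob 320.4930362116992 156.16434540389972 359
```

>>> {"op": "drive_tool", "data": {
  "motion": [
    [[-0.003,-0.01,0],[0,0,0]],
    [[-0.003,-0.01,0.005],[0,0,0]],
    [[0,0,0.025],[0,0,0]],
    [[0,0,0.03],[0,0,0]],
    [[0,0,0.03],[0,0,0]],
    [[-0.02,-0.008,0.005],[0,0,0]],
    [[-0.03,0.02,0],[0,0,0]],
    [[-0.03,0.04,0],[0,0,0]],
    [[0,0,0],[0,0,0]],
    [[0,0,0],[0,0,0]]
  ],
  "claw": 0.46
}}

```text
time_s: 7.07
ee_pos: [485.9, -33.0, 314.1]
ee_rot: [-179.9, -0.0, -108.4]
force: [0.4, -0.9, -0.7]
gripper_width: 41.7
```

```bash
python3 look.py 4
```

```text
(no output)
```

View pics/z4.png

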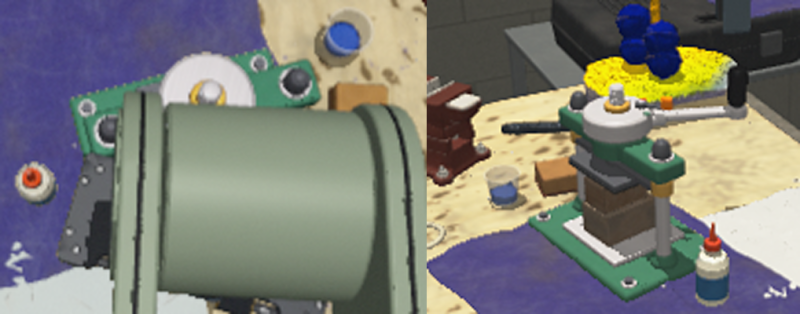

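The tab rests at about (667,103), handle unmoved. Next, cage the knob.

>>> {"op": "drive_tool", "data": {
  "motion": [
    [[-0.0032,0.0122,0],[0,0,0]],
    [[0,0,-0.02],[0,0,0]],
    [[0,0,-0.025],[0,0,0]],
    [[0,0,-0.015],[0,0,0]],
    [[0,0,-0.01],[0,0,0]],
    [[0,0,-0.01],[0,0,0]],
    [[0,0,-0.01],[0,0,0]],
    [[0,0,-0.004],[0,0,0]],
    [[0,0,0],[0,0,0]],
    [[0,0,0],[0,0,0]]
  ]
}}

```text
time_s: 8.0
ee_pos: [484.1, -20.8, 219.3]
ee_rot: [-180.0, 0.0, -108.5]
force: [0.0, 0.6, 0.3]
gripper_width: 41.5
```

```bash
python3 look.py 5
```

```text
(no output)
```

View pics/z5.png

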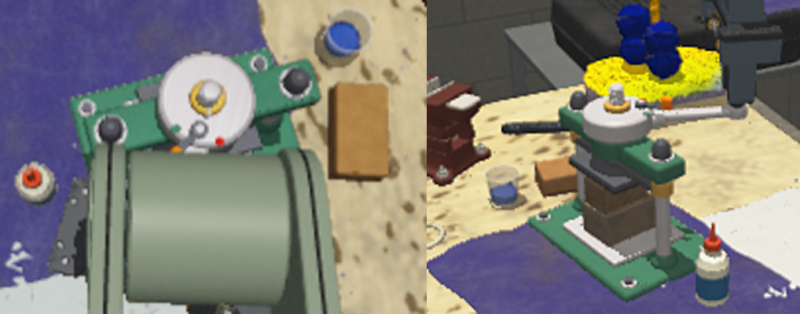

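```bash
cat > arc.py <<'E'
import sys,numpy as np
# tool theta from a to b in n rows, pad
a,b,n=float(sys.argv[1]),float(sys.argv[2]),int(sys.argv[3])
C=np.array([633.5,-71]);P=lambda t:C+160*np.array([np.cos(np.radians(192.8)-t),np.sin(np.radians(192.8)-t)])
th=np.linspace(a,b,n+1);pts=np.array([P(t) for t in th]);c=np.round(pts-pts[0],1)/1000
d=np.diff(c,axis=0);w=round(-(th[1]-th[0])*float(sys.argv[4]) if len(sys.argv)>4 else -(th[1]-th[0])*.85,3)
print(pts[0],pts[-1],'w',w)
for i in range(0,n,10): print('['+', '.join(f'[[{x:.4f}, {y:.4f}, 0], [0, 0, {w}]]' for x,y in d[i:i+10])+']',len(d[i:i+10]))
E
python3 arc.py 0.545 -1.105 30
```

```text
[481.70294807 -20.42673605] [ 595.09559946 -226.32257408] w 0.047
[[[-0.0026, -0.0084, 0], [0, 0, 0.047]], [[-0.0020, -0.0086, 0], [0, 0, 0.047]], [[-0.0016, -0.0086, 0], [0, 0, 0.047]], [[-0.0012, -0.0087, 0], [0, 0, 0.047]], [[-0.0006, -0.0088, 0], [0, 0, 0.047]], [[-0.0002, -0.0088, 0], [0, 0, 0.047]], [[0.0003, -0.0088, 0], [0, 0, 0.047]], [[0.0008, -0.0088, 0], [0, 0, 0.047]], [[0.0013, -0.0087, 0], [0, 0, 0.047]], [[0.0018, -0.0086, 0], [0, 0, 0.047]]] 10
[[[0.0022, -0.0085, 0], [0, 0, 0.047]], [[0.0027, -0.0084, 0], [0, 0, 0.047]], [[0.0031, -0.0082, 0], [0, 0, 0.047]], [[0.0036, -0.0080, 0], [0, 0, 0.047]], [[0.0040, -0.0079, 0], [0, 0, 0.047]], [[0.0045, -0.0075, 0], [0, 0, 0.047]], [[0.0049, -0.0074, 0], [0, 0, 0.047]], [[0.0052, -0.0070, 0], [0, 0, 0.047]], [[0.0057, -0.0068, 0], [0, 0, 0.047]], [[0.0060, -0.0064, 0], [0, 0, 0.047]]] 10
[[[0.0063, -0.0061, 0], [0, 0, 0.047]], [[0.0067, -0.0057, 0], [0, 0, 0.047]], [[0.0070, -0.0054, 0], [0, 0, 0.047]], [[0.0072, -0.0050, 0], [0, 0, 0.047]], [[0.0076, -0.0045, 0], [0, 0, 0.047]], [[0.0077, -0.0042, 0], [0, 0, 0.047]], [[0.0080, -0.0037, 0], [0, 0, 0.047]], [[0.0082, -0.0032, 0], [0, 0, 0.047]], [[0.0083, -0.0028, 0], [0, 0, 0.047]], [[0.0085, -0.0024, 0], [0, 0, 0.047]]] 10
```

>>> {"op": "drive_tool", "data": {
  "motion": [
    [[-0.0026,-0.0084,0],[0,0,0.047]],
    [[-0.002,-0.0086,0],[0,0,0.047]],
    [[-0.0016,-0.0086,0],[0,0,0.047]],
    [[-0.0012,-0.0087,0],[0,0,0.047]],
    [[-0.0006,-0.0088,0],[0,0,0.047]],
    [[-0.0002,-0.0088,0],[0,0,0.047]],
    [[0.0003,-0.0088,0],[0,0,0.047]],
    [[0.0008,-0.0088,0],[0,0,0.047]],
    [[0.0013,-0.0087,0],[0,0,0.047]],
    [[0.0018,-0.0086,0],[0,0,0.047]]
  ]
}}

```text
time_s: 8.93
ee_pos: [479.3, -107.4, 219.6]
ee_rot: [180.0, 0.1, -81.4]
force: [-1.5, 1.4, -0.5]
gripper_width: 41.8
```

>>> {"op": "drive_tool", "data": {
  "motion": [
    [[0.0022,-0.0085,0],[0,0,0.047]],
    [[0.0027,-0.0084,0],[0,0,0.047]],
    [[0.0031,-0.0082,0],[0,0,0.047]],
    [[0.0036,-0.008,0],[0,0,0.047]],
    [[0.004,-0.0079,0],[0,0,0.047]],
    [[0.0045,-0.0075,0],[0,0,0.047]],
    [[0.0049,-0.0074,0],[0,0,0.047]],
    [[0.0052,-0.007,0],[0,0,0.047]],
    [[0.0057,-0.0068,0],[0,0,0.047]],
    [[0.006,-0.0064,0],[0,0,0.047]]
  ]
}}

```text
time_s: 9.77
ee_pos: [520.9, -183.7, 219.4]
ee_rot: [179.9, 0.1, -54.5]
force: [-3.2, 2.0, -0.1]
gripper_width: 42.4
```

>>> {"op": "drive_tool", "data": {
  "motion": [
    [[0.0063,-0.0061,0],[0,0,0.047]],
    [[0.0067,-0.0057,0],[0,0,0.047]],
    [[0.007,-0.0054,0],[0,0,0.047]],
    [[0.0072,-0.005,0],[0,0,0.047]],
    [[0.0076,-0.0045,0],[0,0,0.047]],
    [[0.0077,-0.0042,0],[0,0,0.047]],
    [[0.008,-0.0037,0],[0,0,0.047]],
    [[0.0082,-0.0032,0],[0,0,0.047]],
    [[0.0083,-0.0028,0],[0,0,0.047]],
    [[0.0085,-0.0024,0],[0,0,0.047]]
  ]
}}

```text
time_s: 10.6
ee_pos: [596.8, -227.1, 219.4]
ee_rot: [179.9, 0.0, -27.5]
force: [-2.3, -1.0, -0.3]
gripper_width: 41.9
```

```bash
python3 look.py 6
```

```text
(no output)
```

View pics/z6.png

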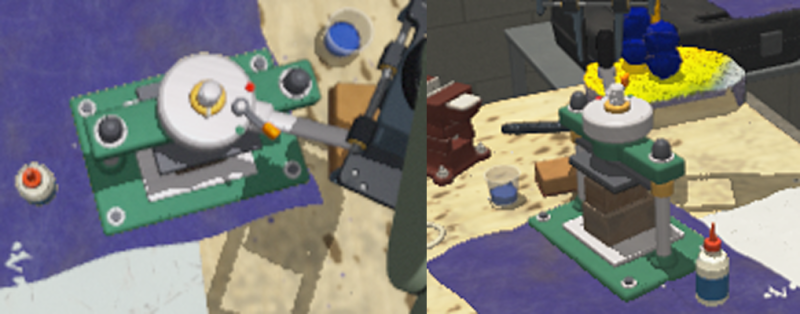

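The handle is now back at about -1.05 rad, with the tab (272,129) on the green side. I check that the plate did not move and estimate the gap.

```bash
python3 - <<'E'
import cv2,numpy as np
A=cv2.imread('pics/scene0.png');B=cv2.imread('pics/s6_raw.png')
y0,y1,x0,x1=185,250,228,285
a,b=A[y0:y1,x0:x1],B[y0:y1,x0:x1]
print('diff plate',np.abs(a[:,:].astype(int)-b).mean(), cv2.phaseCorrelate(np.float32(cv2.cvtColor(a[10:40],6)),np.float32(cv2.cvtColor(b[10:40],6))))
c=cv2.hconcat([cv2.resize(x,None,fx=7,fy=7,interpolation=cv2.INTER_NEAREST) for x in(a,b)]);cv2.imwrite('pics/plate.png',c)
from h import *
# plate corners projected for several underside heights, yaw 12.8
C=np.array([633.5,-71]);r=np.radians(12.8);X=np.array([np.cos(r),np.sin(r)]);Y=np.array([-X[1],X[0]])
for z in(114,121,124,127):
  print(z,[np.round(proj('scene',[*(C+sx*47.5*X+sy*55*Y),z])-np.array([x0,y0]),1)*7 for sx,sy in((1,1),(-1,1),(1,-1))])
E
```

```text
diff plate 1.3273054430949167 ((0.04093151786655724, 0.050310997576687555), 0.9805613305833605)
114 [array([198.8, 254.8]), array([403.9, 174.3]), array([ 35.7, 142.8])]
121 [array([198.1, 238. ]), array([403.9, 158.2]), array([ 34.3, 127.4])]
124 [array([198.1, 231. ]), array([403.9, 151.2]), array([ 34.3, 120.4])]
127 [array([197.4, 224. ]), array([403.9, 144.2]), array([ 33.6, 113.4])]
```

View pics/plate.png

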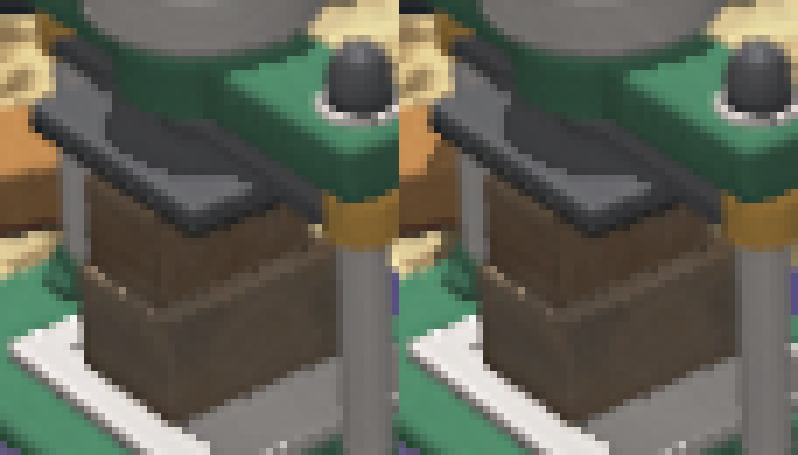

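Plate unmoved (0.05 px shift), estimated gap around 8 mm. Now the driving stroke, brisk at first.

```bash
python3 arc.py -1.105 -0.005 30 0.8; python3 arc.py 0 1.1 110 0.8|head -30
```

```text
[ 595.09559946 -226.32257408] [ 477.65529167 -107.22743276] w -0.029
[[[-0.0057, 0.0015, 0], [0, 0, -0.029]], [[-0.0056, 0.0017, 0], [0, 0, -0.029]], [[-0.0055, 0.0020, 0], [0, 0, -0.029]], [[-0.0055, 0.0021, 0], [0, 0, -0.029]], [[-0.0054, 0.0023, 0], [0, 0, -0.029]], [[-0.0053, 0.0025, 0], [0, 0, -0.029]], [[-0.0052, 0.0027, 0], [0, 0, -0.029]], [[-0.0051, 0.0029, 0], [0, 0, -0.029]], [[-0.0050, 0.0031, 0], [0, 0, -0.029]], [[-0.0048, 0.0033, 0], [0, 0, -0.029]]] 10
[[[-0.0048, 0.0034, 0], [0, 0, -0.029]], [[-0.0046, 0.0037, 0], [0, 0, -0.029]], [[-0.0045, 0.0037, 0], [0, 0, -0.029]], [[-0.0043, 0.0040, 0], [0, 0, -0.029]], [[-0.0042, 0.0041, 0], [0, 0, -0.029]], [[-0.0041, 0.0042, 0], [0, 0, -0.029]], [[-0.0038, 0.0044, 0], [0, 0, -0.029]], [[-0.0038, 0.0046, 0], [0, 0, -0.029]], [[-0.0035, 0.0046, 0], [0, 0, -0.029]], [[-0.0034, 0.0048, 0], [0, 0, -0.029]]] 10
[[[-0.0032, 0.0049, 0], [0, 0, -0.029]], [[-0.0030, 0.0051, 0], [0, 0, -0.029]], [[-0.0028, 0.0051, 0], [0, 0, -0.029]], [[-0.0027, 0.0053, 0], [0, 0, -0.029]], [[-0.0024, 0.0053, 0], [0, 0, -0.029]], [[-0.0023, 0.0054, 0],
[... 3900 characters left out ...]
, 0.0012, 0], [0, 0, -0.008]], [[0.0011, 0.0012, 0], [0, 0, -0.008]], [[0.0010, 0.0012, 0], [0, 0, -0.008]], [[0.0011, 0.0012, 0], [0, 0, -0.008]], [[0.0011, 0.0012, 0], [0, 0, -0.008]], [[0.0011, 0.0012, 0], [0, 0, -0.008]], [[0.0011, 0.0011, 0], [0, 0, -0.008]], [[0.0011, 0.0012, 0], [0, 0, -0.008]]] 10
[[[0.0011, 0.0011, 0], [0, 0, -0.008]], [[0.0012, 0.0011, 0], [0, 0, -0.008]], [[0.0011, 0.0012, 0], [0, 0, -0.008]], [[0.0012, 0.0011, 0], [0, 0, -0.008]], [[0.0011, 0.0010, 0], [0, 0, -0.008]], [[0.0012, 0.0011, 0], [0, 0, -0.008]], [[0.0012, 0.0011, 0], [0, 0, -0.008]], [[0.0012, 0.0010, 0], [0, 0, -0.008]], [[0.0012, 0.0011, 0], [0, 0, -0.008]], [[0.0013, 0.0010, 0], [0, 0, -0.008]]] 10
```

>>> {"op": "drive_tool", "data": {
  "motion": [
    [[-0.0057,0.0015,0],[0,0,-0.029]],
    [[-0.0056,0.0017,0],[0,0,-0.029]],
    [[-0.0055,0.002,0],[0,0,-0.029]],
    [[-0.0055,0.0021,0],[0,0,-0.029]],
    [[-0.0054,0.0023,0],[0,0,-0.029]],
    [[-0.0053,0.0025,0],[0,0,-0.029]],
    [[-0.0052,0.0027,0],[0,0,-0.029]],
    [[-0.0051,0.0029,0],[0,0,-0.029]],
    [[-0.005,0.0031,0],[0,0,-0.029]],
    [[-0.0048,0.0033,0],[0,0,-0.029]]
  ]
}}

```text
time_s: 11.53
ee_pos: [546.1, -204.7, 219.3]
ee_rot: [-179.9, -0.5, -44.5]
force: [6.4, -6.9, -4.6]
gripper_width: 42.2
```

>>> {"op": "drive_tool", "data": {
  "motion": [
    [[-0.0048,0.0034,0],[0,0,-0.029]],
    [[-0.0046,0.0037,0],[0,0,-0.029]],
    [[-0.0045,0.0037,0],[0,0,-0.029]],
    [[-0.0043,0.004,0],[0,0,-0.029]],
    [[-0.0042,0.0041,0],[0,0,-0.029]],
    [[-0.0041,0.0042,0],[0,0,-0.029]],
    [[-0.0038,0.0044,0],[0,0,-0.029]],
    [[-0.0038,0.0046,0],[0,0,-0.029]],
    [[-0.0035,0.0046,0],[0,0,-0.029]],
    [[-0.0034,0.0048,0],[0,0,-0.029]]
  ]
}}

```text
time_s: 12.37
ee_pos: [503.4, -164.4, 219.3]
ee_rot: [179.9, -0.5, -61.1]
force: [0.7, -10.1, -3.8]
gripper_width: 42.1
```

```bash
python3 look.py 7; python3 - <<'E'
from workcell import env
s=env.state();print(s['force'],s['ee_pos'],s['time_s'])
E
```

```text
[ 0.06501936 -6.62461743 -2.40951645] [ 502.54406441 -163.43887319  219.31434129] 12.4667
```

View pics/z7.png

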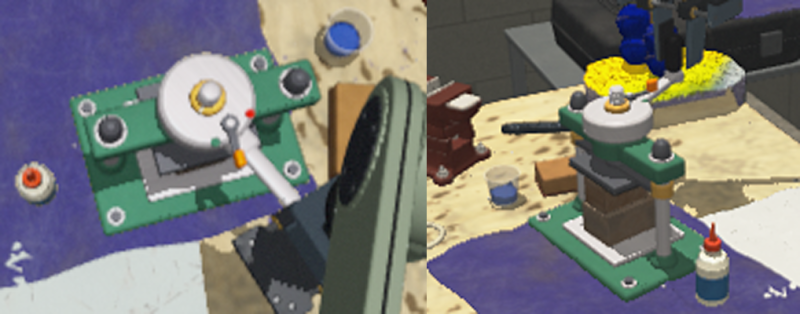

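>>> {"op": "drive_tool", "data": {
  "motion": [
    [[-0.0032,0.0049,0],[0,0,-0.029]],
    [[-0.003,0.0051,0],[0,0,-0.029]],
    [[-0.0028,0.0051,0],[0,0,-0.029]],
    [[-0.0027,0.0053,0],[0,0,-0.029]],
    [[-0.0024,0.0053,0],[0,0,-0.029]],
    [[-0.0023,0.0054,0],[0,0,-0.029]],
    [[-0.002,0.0055,0],[0,0,-0.029]],
    [[-0.0019,0.0056,0],[0,0,-0.029]],
    [[-0.0016,0.0056,0],[0,0,-0.029]],
    [[-0.0014,0.0057,0],[0,0,-0.029]]
  ]
}}

```text
time_s: 13.3
ee_pos: [477.6, -111.1, 219.2]
ee_rot: [179.7, -0.4, -77.7]
force: [-3.9, -11.1, -0.5]
gripper_width: 42.2
```

```bash
cat > plate.py <<'E'
import cv2,numpy as np,sys
from workcell import env
B=cv2.cvtColor(env.grab_frame("scene"),cv2.COLOR_RGB2BGR);cv2.imwrite(f'pics/p{sys.argv[1]}.png',B)
A=cv2.imread('pics/scene0.png')
g=lambda i:cv2.cvtColor(i,cv2.COLOR_BGR2GRAY)
# front plate edge below bridge : template match with parabola
T=g(A)[203:222,242:268].astype(np.float32);S=g(B)[197:234,242:268].astype(np.float32)
r=cv2.matchTemplate(S,T,cv2.TM_CCOEFF_NORMED)[:,0];k=int(r.argmax());d=0
if 0<k<len(r)-1:d=.5*(r[k-1]-r[k+1])/(r[k-1]-2*r[k]+r[k+1])
print('plate px down',k+d-6,'~mm',(k+d-6)/.335,'score',r[k])
c=cv2.hconcat([cv2.resize(x[185:250,228:285],None,fx=7,fy=7,interpolation=cv2.INTER_NEAREST) for x in(A,B)]);cv2.imwrite(f'pics/pl{sys.argv[1]}.png',c)
s=env.state();print(s['force'],s['ee_pos'],s['time_s'])
E
python3 plate.py 1
```

```text
plate px down 1.4579434 ~mm 4.35207 score 0.87221646
[-5.20403587 -8.62989154 -0.07191703] [ 477.2199852  -110.01048981  219.28095128] 13.35
```

View pics/pl1.png

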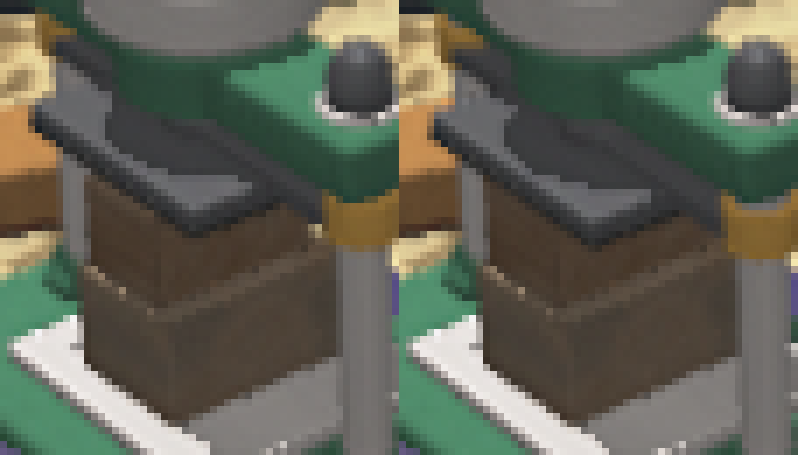

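Plate has come down about 4.4 mm, in keeping with the model. Drive on more gently.

>>> {"op": "drive_tool", "data": {
  "motion": [
    [[-0.0005,0.0024,0],[0,0,-0.012]],
    [[-0.0005,0.0024,0],[0,0,-0.012]],
    [[-0.0005,0.0024,0],[0,0,-0.012]],
    [[-0.0004,0.0024,0],[0,0,-0.012]],
    [[-0.0004,0.0024,0],[0,0,-0.012]],
    [[-0.0003,0.0024,0],[0,0,-0.012]],
    [[-0.0003,0.0024,0],[0,0,-0.012]],
    [[-0.0003,0.0024,0],[0,0,-0.012]],
    [[-0.0002,0.0024,0],[0,0,-0.012]],
    [[-0.0002,0.0024,0],[0,0,-0.012]]
  ]
}}

```text
time_s: 14.18
ee_pos: [473.5, -86.8, 219.2]
ee_rot: [179.7, -0.4, -84.5]
force: [-5.8, -10.6, 0.3]
gripper_width: 41.9
```

>>> {"op": "drive_tool", "data": {
  "motion": [
    [[-0.0001,0.0024,0],[0,0,-0.012]],
    [[-0.0001,0.0024,0],[0,0,-0.012]],
    [[-0.0001,0.0024,0],[0,0,-0.012]],
    [[0,0.0024,0],[0,0,-0.012]],
    [[0,0.0024,0],[0,0,-0.012]],
    [[0.0001,0.0024,0],[0,0,-0.012]],
    [[0.0001,0.0024,0],[0,0,-0.012]],
    [[0.0001,0.0024,0],[0,0,-0.012]],
    [[0.0002,0.0024,0],[0,0,-0.012]],
    [[0.0002,0.0024,0],[0,0,-0.012]]
  ]
}}

```text
time_s: 15.02
ee_pos: [473.4, -62.5, 219.1]
ee_rot: [179.7, -0.4, -91.4]
force: [-7.0, -8.5, 1.3]
gripper_width: 42.0
```

```bash
cat > fr.py <<'E'
import numpy as np
from workcell import env
s=env.state();C=np.array([633.5,-71]);r=s['ee_pos'][:2]-C;ph=np.degrees(np.arctan2(r[1],r[0]))%360
t=np.array([np.cos(np.radians(ph-90)),np.sin(np.radians(ph-90))]);u=r/np.linalg.norm(r)
f=s['force'][:2];print('theta',np.radians(192.8-ph),'R',np.linalg.norm(r),'tang',-f@t,'rad',f@u,'fz',s['force'][2],'yaw',s['ee_rot'][2],'q6',s['qpos'][5],s['time_s'])
E
python3 fr.py;python3 plate.py 2; python3 fr.py
```

```text
theta 0.2765908343132677 R 160.36711886765747 tang 8.884765826755709 rad 6.503828275849565 fz 1.292606867796228 yaw -91.37341763695672 q6 82.92960433230857 15.0167
plate px down 1.957963 ~mm 5.8446655 score 0.9602987
[-7.11337853 -8.19164628  1.28485093] [473.42525985 -62.05068521 219.07757406] 15.0667
theta 0.27925110719456975 R 160.32471009960605 tang 8.575942613362422 rad 6.645030564009938 fz 1.2848509304186595 yaw -91.3957659085619 q6 82.9665925467713 15.0667
```

>>> {"op": "drive_tool", "data": {
  "motion": [
    [[-0.0008,0.0016,0],[0,0,-0.008]],
    [[-0.0008,0.0016,0],[0,0,-0.008]],
    [[-0.0002,0.0016,0],[0,0,-0.008]],
    [[0.0002,0.0016,0],[0,0,-0.008]],
    [[0.0002,0.0015,0],[0,0,-0.008]],
    [[0.0002,0.0016,0],[0,0,-0.008]],
    [[0.0002,0.0016,0],[0,0,-0.008]],
    [[0.0003,0.0016,0],[0,0,-0.008]],
    [[0.0002,0.0016,0],[0,0,-0.008]],
    [[0.0003,0.0016,0],[0,0,-0.008]]
  ]
}}

```text
time_s: 15.9
ee_pos: [474.8, -46.4, 219.1]
ee_rot: [179.9, -0.4, -95.9]
force: [-3.3, -7.9, -0.8]
gripper_width: 42.3
```

```bash
python3 fr.py;python3 plate.py 3; python3 fr.py
```

```text
theta 0.37710553394663365 R 160.56027855356817 tang 8.357862554642873 rad 2.0461741210189133 fz -0.7530089940335201 yaw -95.93505673488116 q6 89.3643211395685 15.9
plate px down 2.0578527 ~mm 6.1428437 score 0.9389531
[-3.2187089  -8.42366042 -0.68978303] [474.8328896  -46.10178241 219.09436556] 15.95
theta 0.37905392578496694 R 160.60875804791044 tang 8.820801489400852 rad 1.8739271380300462 fz -0.689783025416803 yaw -95.94628052131777 q6 89.38977228583644 15.95
```

>>> {"op": "drive_tool", "data": {
  "motion": [
    [[0.0002,0.0015,0],[0,0,-0.008]],
    [[0.0002,0.0016,0],[0,0,-0.008]],
    [[0.0002,0.0016,0],[0,0,-0.008]],
    [[0.0003,0.0015,0],[0,0,-0.008]],
    [[0.0003,0.0016,0],[0,0,-0.008]],
    [[0.0003,0.0016,0],[0,0,-0.008]],
    [[0.0003,0.0015,0],[0,0,-0.008]],
    [[0.0003,0.0016,0],[0,0,-0.008]],
    [[0.0004,0.0015,0],[0,0,-0.008]],
    [[0.0004,0.0015,0],[0,0,-0.008]]
  ]
}}

```text
time_s: 16.78
ee_pos: [477.7, -30.9, 219.1]
ee_rot: [179.9, -0.4, -100.5]
force: [-1.4, -8.5, -1.8]
gripper_width: 41.7
```

```bash
python3 fr.py;python3 plate.py 4; python3 fr.py
```

```text
theta 0.475303689969821 R 160.90540576406988 tang 8.574596290346392 rad -0.7748806081850415 fz -1.7780981738304082 yaw -100.52086798331179 q6 95.8267720804221 16.7833
plate px down 2.2541971 ~mm 6.7289467 score 0.90047425
[-3.00500741 -7.27120368 -1.09075566] [477.69272926 -30.61205506 219.10698128] 16.8333
theta 0.47703695286187947 R 160.9568007630193 tang 7.792603156026196 rad 1.0843470342107644 fz -1.090755661373033 yaw -100.53014837110462 q6 95.84910269377514 16.8333
```

>>> {"op": "drive_tool", "data": {
  "motion": [
    [[0.0003,0.0015,0],[0,0,-0.008]],
    [[0.0004,0.0016,0],[0,0,-0.008]],
    [[0.0004,0.0015,0],[0,0,-0.008]],
    [[0.0004,0.0016,0],[0,0,-0.008]],
    [[0.0004,0.0015,0],[0,0,-0.008]],
    [[0.0004,0.0015,0],[0,0,-0.008]],
    [[0.0005,0.0016,0],[0,0,-0.008]],
    [[0.0004,0.0015,0],[0,0,-0.008]],
    [[0.0005,0.0015,0],[0,0,-0.008]],
    [[0.0005,0.0016,0],[0,0,-0.008]]
  ]
}}

```text
time_s: 17.67
ee_pos: [482.1, -15.5, 219.1]
ee_rot: [180.0, -0.4, -105.1]
force: [-1.8, -8.7, -0.8]
gripper_width: 42.1
```

```bash
python3 fr.py
```

```text
theta 0.5744973605348224 R 161.27734890718824 tang 8.766061149382416 rad -1.2813105676937002 fz -0.7866568754491979 yaw -105.10231028383382 q6 102.26774980759625 17.6667
```

>>> {"op": "drive_tool", "data": {
  "motion": [
    [[0.0005,0.0015,0],[0,0,-0.008]],
    [[0.0005,0.0015,0],[0,0,-0.008]],
    [[0.0006,0.0015,0],[0,0,-0.008]],
    [[0.0006,0.0015,0],[0,0,-0.008]],
    [[0.0006,0.0015,0],[0,0,-0.008]],
    [[0.0006,0.0015,0],[0,0,-0.008]],
    [[0.0006,0.0014,0],[0,0,-0.008]],
    [[0.0007,0.0014,0],[0,0,-0.008]],
    [[0.0007,0.0015,0],[0,0,-0.008]],
    [[0.0006,0.0014,0],[0,0,-0.008]]
  ]
}}

```text
time_s: 18.5
ee_pos: [487.8, -0.8, 219.1]
ee_rot: [180.0, -0.4, -109.7]
force: [-2.1, -9.3, -0.9]
gripper_width: 42.0
```

```bash
python3 fr.py; python3 plate.py 5
```

```text
theta 0.6724828311738693 R 161.71784719240097 tang 9.286051426886825 rad -2.090090466150434 fz -0.863268951611597 yaw -109.68514786772593 q6 108.60469866985572 18.5
plate px down 2.6450577 ~mm 7.8956943 score 0.87636244
[-2.24842704 -7.457494    0.1714133 ] [487.94400031  -0.55248756 219.08658345] 18.55
```

View pics/pl5.png

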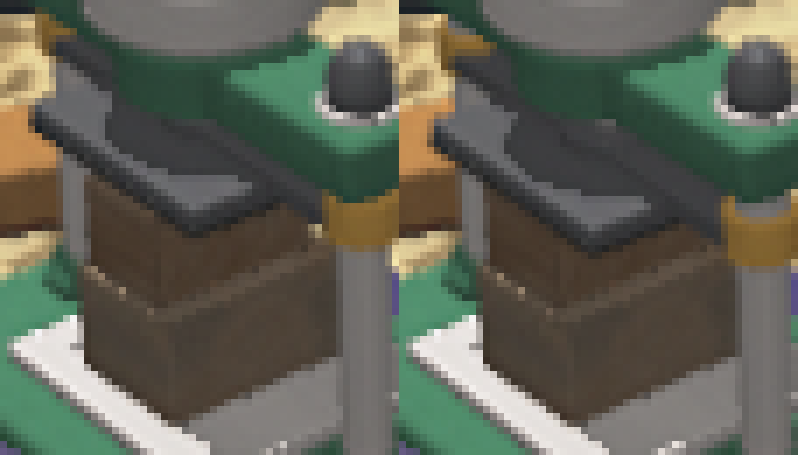

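>>> {"op": "drive_tool", "data": {
  "motion": [
    [[0.0007,0.0013,0],[0,0,-0.008]],
    [[0.0007,0.0013,0],[0,0,-0.008]],
    [[0.0007,0.0013,0],[0,0,-0.008]],
    [[0.0008,0.0013,0],[0,0,-0.008]],
    [[0.0007,0.0013,0],[0,0,-0.008]],
    [[0.0008,0.0013,0],[0,0,-0.008]],
    [[0.0008,0.0013,0],[0,0,-0.008]],
    [[0.0008,0.0013,0],[0,0,-0.008]],
    [[0.0008,0.0012,0],[0,0,-0.008]],
    [[0.0008,0.0012,0],[0,0,-0.008]]
  ]
}}

```text
time_s: 19.38
ee_pos: [494.5, 12.2, 219.0]
ee_rot: [179.9, -0.4, -114.3]
force: [-4.3, -7.5, 0.7]
gripper_width: 41.7
```

```bash
python3 fr.py
```

```text
theta 0.7628822951970045 R 161.97929995830864 tang 8.654563367531642 rad -0.11618087069405106 fz 0.6905317242116223 yaw -114.27874615273184 q6 114.6849888767557 19.3833
```

>>> {"op": "drive_tool", "data": {
  "motion": [
    [[0.0008,0.0013,0],[0,0,-0.005]],
    [[0.0008,0.0013,0],[0,0,-0.005]],
    [[0.0008,0.0013,0],[0,0,-0.005]],
    [[0.0009,0.0013,0],[0,0,-0.005]],
    [[0.0009,0.0013,0],[0,0,-0.005]],
    [[0.0009,0.0013,0],[0,0,-0.005]],
    [[0.0009,0.0012,0],[0,0,-0.005]],
    [[0.0009,0.0012,0],[0,0,-0.005]],
    [[0.0009,0.0012,0],[0,0,-0.005]],
    [[0.001,0.0012,0],[0,0,-0.005]]
  ]
}}

```text
time_s: 20.22
ee_pos: [502.0, 25.2, 219.0]
ee_rot: [179.7, -0.4, -117.2]
force: [-8.7, -6.8, 4.0]
gripper_width: 42.3
```

```bash
python3 fr.py
```

```text
theta 0.8550468218851761 R 162.9225596676285 tang 10.651364249528632 rad 2.9574932677481627 fz 3.983919565103402 yaw -117.15801871869431 q6 118.97297067403593 20.2167
```

>>> {"op": "drive_tool", "data": {
  "motion": [
    [[0.0006,0.0008,0],[0,0,-0.004]],
    [[0.0006,0.0008,0],[0,0,-0.004]],
    [[0.0006,0.0008,0],[0,0,-0.004]],
    [[0.0006,0.0008,0],[0,0,-0.004]],
    [[0.0006,0.0008,0],[0,0,-0.004]],
    [[0.0006,0.0008,0],[0,0,-0.004]],
    [[0.0006,0.0008,0],[0,0,-0.004]],
    [[0.0006,0.0007,0],[0,0,-0.004]],
    [[0,0,0],[0,0,0]],
    [[0,0,0],[0,0,0]]
  ]
}}

```text
time_s: 21.05
ee_pos: [506.1, 31.2, 219.0]
ee_rot: [179.7, -0.5, -119.0]
force: [-10.0, -8.1, 4.1]
gripper_width: 41.9
```

```bash
python3 fr.py;python3 plate.py 6
```

```text
theta 0.899515277506343 R 163.3111733839114 tang 12.561365590787771 rad 2.7513729618035985 fz 4.129480930093061 yaw -118.97022284076431 q6 121.47499657189148 21.05
plate px down 2.883319 ~mm 8.606922 score 0.9159397
[-9.17474033 -6.77368301  4.08447426] [506.14273995  31.19016481 219.00030975] 21.1
```

>>> {"op": "drive_tool", "data": {
  "motion": [
    [[0,0,0],[0,0,0]],
    [[0,0,0],[0,0,0]],
    [[0,0,0],[0,0,0]],
    [[0,0,0],[0,0,0]],
    [[0,0,0],[0,0,0]],
    [[0,0,0],[0,0,0]],
    [[0,0,0],[0,0,0]],
    [[0,0,0],[0,0,0]],
    [[0,0,0],[0,0,0]],
    [[0,0,0],[0,0,0]]
  ]
}}

```text
time_s: 21.93
ee_pos: [506.1, 31.2, 219.0]
ee_rot: [179.7, -0.5, -119.0]
force: [-9.4, -6.1, 4.0]
gripper_width: 41.8
```

```bash
python3 fr.py
```

```text
theta 0.8993878307311787 R 163.30888499282327 tang 10.642711581415218 rad 3.546615928321338 fz 4.0395131734120096 yaw -118.97183332974892 q6 121.47230379449556 21.9333
```

Stiffened from about 8.7 N in motion to 12.6+ N, with 10.6 N left when stopped, which is in the asked range. I let go: open, back off, rise.

>>> {"op": "drive_tool", "data": {
  "motion": [
    [[-0.001,-0.0013,0],[0,0,0]],
    [[-0.002,-0.0025,0],[0,0,0]],
    [[-0.002,-0.0025,0],[0,0,0]],
    [[0,0,0],[0,0,0]],
    [[0,0,0],[0,0,0]],
    [[0,0,0.01],[0,0,0]],
    [[0,0,0.02],[0,0,0]],
    [[0,0,0.03],[0,0,0]],
    [[0,0,0.035],[0,0,0]],
    [[0,0,0.02],[0,0,0]]
  ],
  "claw": 0.75
}}

```text
time_s: 22.77
ee_pos: [506.9, 27.6, 338.5]
ee_rot: [-179.7, 0.2, -118.9]
force: [0.4, 0.1, 0.2]
gripper_width: 68.6
```

>>> {"op": "drive_tool", "data": {
  "motion": [
    [[-0.005,0.04,0],[0,0,0]],
    [[-0.005,0.04,0],[0,0,0]],
    [[-0.005,0.04,0],[0,0,0]],
    [[-0.005,0.04,0],[0,0,0]],
    [[-0.005,0.04,0],[0,0,0]],
    [[-0.005,0.04,0],[0,0,0]],
    [[-0.005,0.04,0],[0,0,0]],
    [[0,0,0],[0,0,0]],
    [[0,0,0],[0,0,0]],
    [[0,0,0],[0,0,0]]
  ]
}}

```text
time_s: 23.6
ee_pos: [479.9, 290.3, 334.0]
ee_rot: [179.2, 0.6, -117.2]
force: [-0.2, 0.1, 0.3]
gripper_width: 68.6
```

```bash
python3 plate.py 7;python3 look.py 8
```

```text
plate px down 2.8832178 ~mm 8.60662 score 0.9171586
[-0.71937386 -1.76510875 -0.2559086 ] [479.92977982 289.84583392 334.03274451] 23.65
```

View pics/z8.png

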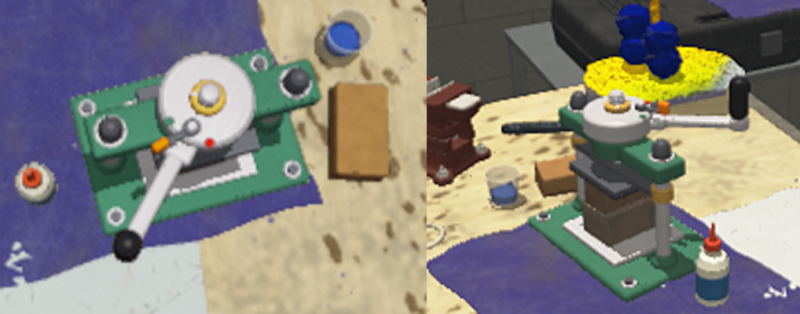

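View pics/pl7.png

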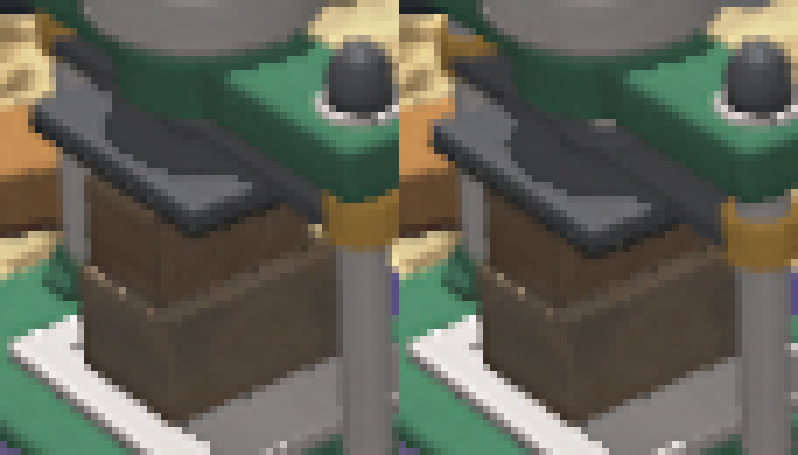

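Clear of the press: lever on green (tab at 162,146), knob at (127,246), blocks unshifted, plate where it was left. I hand in.

```bash
python3 -c "
from workcell import env
print(env.job_done(), env.state()['time_s'])"
```

```text
the job is handed in; nothing more can be done
the job is handed in; nothing more can be done
```

I flipped the lever to green, checked that the handle free-wheels, pressed the blocks in one stroke and handed the job in at about 24 s of the 72 s.

- **Lever:** pushed over with the shut fingers. It snapped past the middle, and the last pictures still show it on the green side.
- **Free-wheel check:** the handle swung back from about 0.55 to about -1.05 rad at 2 to 4 N. The plate did not move (0.05 px shift in the camera picture).
- **Pressing:** one driving stroke to about 0.86 rad. The sideways force at the knob stayed near 8.7 N while the plate ran free, then rose. When stopped it read 12.6 N, and 10.6 N remained after holding still for about 0.8 s, inside the 9 to 11 N asked for.
- **After letting go:** the plate is where it was left, about 8.6 mm lower than at the start. I saw no shift of the blocks, the bystanders look undisturbed, and the arm is well clear.

**Less certain:**
- I did not read the force during the last driving motion. That the press reached 15 N is inferred from the 10.6 N that was left.
- The plate height from the single camera view is only good to about 2 mm, so the force is the main evidence of pressing.
- Friction between the pad and the knob gave up to 6.5 N along the handle, towards or away from the axis, for part of the stroke. A small change of path brought it down to about 2 N, and about 3 N remained at the end.

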